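# Vent the lens dry box and crack its stuck lid

## Task

Open the lens dry box a crack: pull the round brass vent plug straight up out of the post at its front, and leave the plug in the shallow aluminium parts tray. Then pull the lid up by its black grip until it breaks free of its sticky seal, without jerking it away, and finish while still holding it, steady, level and clear of the box, about 2 to 4 cm above the rim and right over the box. Leave the tub, the round black cap and the hex key near the box where they are.

Things in the scene. Friction and masses are not known exactly. Their poses are not given: they have to be found in the camera images.
- drybox: Grey dry box (desiccator), 160 x 130 mm, 72 mm high to the rim, screwed to the bench. Origin: centre of its underside; x points away from the side with the vent post, y to the box's left, z up. The vent post is a block 34 x 44 mm, 82 mm tall, centred at x = -100 mm, y = 0.
- dry_lid: Loose lid, aluminium frame with clear pane, 164 x 134 x 12 mm, about 0.3 kg. Origin: centre of its underside, at z = 72 mm in the box frame when shut; axes as the box's. Black upright grip on its middle: 36 mm along x, 14 mm thick along y, from 12 to 46 mm above the origin. A rim 14 mm deep reaches into the box. Seal: about 16 N to lift at most, in the first 3 mm, let go by 7 mm up.
- vent_plug: Brass plug: round knob 24 mm in diameter, 26 mm tall, with a stem and round bead with a flat foot, reaching 24 mm below it. Origin: centre of the knob's underside, which rests on the post's top (z = 82 mm in the box frame, x = -100, y = 0) when in; z up out of the post. A snap detent holds it: about 12 N to pull it out, let go from 10 mm up; clear of the post when 24 mm up.
- parts_tray: Shallow loose aluminium tray, 100 x 80 mm, 18 mm tall, 3 mm walls and floor, 0.5 kg, on the bench to the right of the box. Origin: centre of its underside; x is its long side.
- swab_tub: Bystander: white tub, 60 mm across, 70 mm tall, behind the tray. Origin: centre of its underside.
- lens_cap_b: Bystander: round black cap, 90 mm across, 17 mm tall, behind the box. Origin: centre of its underside.
- hex_key: Bystander: hex key, 35 x 100 x 8 mm, behind the box. Origin: centre of its underside.
There are look-alikes about, which are no part of the job. There is more than one size of the vent_plug; the one meant has the size given above.

How it is judged:
On the way, in this order (a step that is already met when the one before it is completed fails the run):
1. the vent plug is drawn out of its post with the lid still shut (z of vent_plug in the frame of drybox above 0.107 m and z of dry_lid in the frame of drybox below 0.078 m), for 0.1 s.
2. the plug lies released in the parts tray, the lid still shut (x of vent_plug in the frame of parts_tray between -0.05 and 0.05 m and y of vent_plug in the frame of parts_tray between -0.04 and 0.04 m and z of vent_plug in the frame of parts_tray below 0.04 m and contact force between the fingers and vent_plug below 0.05 N and z of dry_lid in the frame of drybox below 0.078 m), for 0.1 s.
3. the lid is broken free of its seal (z of dry_lid in the frame of drybox above 0.08 m), for 0.1 s.
At the end, for the whole second after the job is handed in: The lid is held by the fingers (contact over 1 N), at rest (under 2 cm/s), level within 0.15 rad, 15 to 48 mm above the rim, within 30 mm of the box's centre and not touching the box; the plug lies released in the parts tray (z of dry_lid in the frame of drybox between 0.087 and 0.12 m and horizontal distance between dry_lid and drybox below 0.03 m and angle between dry_lid's own z axis and vertical below 0.15 rad and linear speed of dry_lid below 0.02 m/s and contact force between dry_lid and drybox below 0.05 N and contact force between the fingers and dry_lid above 1 N and x of vent_plug in the frame of parts_tray between -0.05 and 0.05 m and y of vent_plug in the frame of parts_tray between -0.04 and 0.04 m and z of vent_plug in the frame of parts_tray below 0.04 m and contact force between the fingers and vent_plug below 0.05 N); the arm keeps its last pose, push and grip.
It fails at once if the lid is jerked away, over 10 cm above the rim (z of dry_lid in the frame of drybox above 0.172 m).
It fails at once if the lid is forced off its seal while the plug is still in (z of dry_lid in the frame of drybox above 0.08 m and z of vent_plug in the frame of drybox between 0.075 and 0.085 m).
It fails at once if the tub, the cap or the hex key is displaced by more than 3 cm (distance of any of swab_tub, lens_cap_b, hex_key from where it was at the start of the episode above 0.03 m).
It also fails if it takes over 42 s, if anything falls off the work surface, if the arm or the gripper's body presses on something with over 40 N, if the wrist force passes 120 N, or if a joint passes its speed limit or range.

## Robot

A 6-joint arm with a two-finger parallel gripper is mounted at the origin on a cart in front of the work surface, level with it; the furniture and walls round the work are solid. World frame = base frame: x ahead of the robot, y to its left, z up, the work surface at z = 0. Lengths are in m, angles in rad, forces in N, time in s.
With the tool pointing down it reaches from about 0.3 to 0.875 m from the base axis. Payload 4.2 kg.
Tool frame: the origin (TCP) lies on the centre line of the jaws, within the pads' length; the fingertips stand 17 mm ahead of it and the grasp point (between the pads) lies 2 mm behind it; x points along the fingers, y is the direction in which the jaws open and shut, and the axes are right-handed (so a half turn about x gives the same grasp; the last joint's range is limited). The gripper opens to 85 mm and grips with 20 to 120 N. Pads are 22 mm wide; open, the fingers measure 114 mm over their backs; the gripper's body (76 mm by 85 mm) begins 54 mm behind the grasp point. The pads swing forward as they close: fully open they stand 13 mm farther back than shut.
Start: joints at [1.117, 0.32, 1.565, -0, 1.257, -0.02], TCP at [0.242, 0.522, 0.248] pointing down, gripper open.
Joint ranges: [-3.11, 3.11], [-0.84, 2.01], [0.21, 2.61], [-1.34, 4.49], [0.05, 2.63], [-2.56, 2.56]. Speed limits (rad/s): [2.57, 2.57, 3.14, 3.14, 3.14, 3.14].

## Interface

Orientations are given as a unit quaternion [w, x, y, z].
In Python, from workcell import manip gives the robot as it stands. The module is installed in compiled form; this text tells all that it offers.
- The arm moves only by the tool step_arm, never from a script. Its argument "commands" is a list of rows, each a list of 3 entries, a list of its own where there are three numbers: the opening, from 0 (shut) to 1 (fully open), then the shift along the tool's x, y, z in cm, then the turn about the tool's x in rad. A call has 1 to 8 rows; each row shifts and turns the commanded pose from where the row before left it, along the tool's axes as they then stand; what a row does not reach is not made up. A row lasts 1/12 s, in which the tool goes at most 41.7 mm and 7.16 degrees, less where a joint would pass 70% of its speed; a pose out of reach is approached as far as the arm can. A call with a gripper value outside its range is refused whole. The fingers move at their own pace and stop on an object; the grip force is fixed at half the most. Time passes only in rows, so rows that do not move let the fingers close. It gives the time, the measured TCP pose, the force and the opening at its end, in the units of the state.
- manip.sense(): the state, without advancing time (a new reading comes with each control period).
- manip.get_image(name): name is "scene" or "top" or "wrist"; returns a dict with "frame" (384x512x3 uint8, blue, green, red), "range_z" (384x512 float32, m along the optical axis (not along the pixel's ray), 0 where there is no reading), "intrinsics" (3x3 intrinsics, pixels), "rvec" (rotation vector, rad) and "tvec" (3), from world to camera coordinates, as OpenCV has them; the wrist camera has in their place "mount" (4x4, takes a point from camera to tool coordinates, whose origin is the TCP and whose axes are the tool frame's). Camera axes: x right, y down, z forward; pixel columns grow to the right and rows downward; lengths in m; the calibration is good to about 2 mm. The wrist camera is an equidistant fisheye: a pixel r from the principal point sees the ray r / f radians off the axis. A picture is of the moment at which its call begins: read the wrist's pose just before it.
- manip.hand_in(): hands the job in, once; it reports no verdict.
The state is a dict: "clock": time; "qpos": joint angles; "qd": joint speeds; "effort": joint torques, N m; "tcp_pos": TCP position; "orientation": TCP orientation; "force": force on the tool from outside, world axes, zero at the start; "ft_torque": the same for the moment, N m; "gripper_width": finger opening in m.
Only numpy, scipy, OpenCV 4.12 (cv2) and the standard library are available. Lean on these libraries where they do the work, as an engineer would, in place of code of your own. Each camera call takes 0.05 s, during which the arm holds its last target.

## Working session

There is one attempt and no reset: what is moved stays moved. The work goes in short steps, Python scripts to look and compute and a tool call to move; the robot and the scene stay as the last step left them, time stands still between calls to the robot, and variables do not carry over. Pictures are saved under pics/ and viewed, and the job is handed in when it is done.

Besides the shell and the picture viewer there is one more tool, called after "Emit:" by a JSON object that holds its "op" and its "data". step_arm: Moves the arm, as the interface text tells. Its arguments: {"type":"object","properties":{"commands":{"type":"array","items":{"type":"array"}}},"required":["commands"]}

```bash
mkdir -p pics; cat > h.py <<'E'
import numpy as np, cv2
from workcell import manip
def load(n):
    d=manip.get_image(n); return d
def cloud(d):
    K=d["intrinsics"];z=d["range_z"];R=cv2.Rodrigues(np.array(d["rvec"],float))[0];t=np.array(d["tvec"],float).ravel()
    v,u=np.mgrid[:z.shape[0],:z.shape[1]]
    P=np.stack([(u-K[0,2])/K[0,0]*z,(v-K[1,2])/K[1,1]*z,z],-1)
    W=(P-t)@R
    W[z==0]=np.nan
    return W
E
python3 - <<'E'
from h import *
s=manip.sense();print(s)
for n in("scene","top"):
    d=load(n);cv2.imwrite(f"pics/{n}0.png",d["frame"]);np.savez(f"{n}0.npz",W=cloud(d),f=d["frame"])
    R=cv2.Rodrigues(np.array(d["rvec"],float))[0];print(n,d["intrinsics"],-R.T@np.array(d["tvec"]).ravel(),R)
d=load("wrist");cv2.imwrite("pics/wrist0.png",d["frame"]);print(d["mount"],d["intrinsics"])
E
```

```text
{'clock': 0.0, 'qpos': array([ 1.11701923e+00,  3.20302704e-01,  1.56570786e+00,  7.57315190e-06,
        1.25736455e+00, -1.99927525e-02]), 'qd': array([ 0.00092196,  0.0005351 , -0.00019274,  0.00052566,  0.0009702 ,
        0.00074957]), 'effort': array([-7.69131839e-04, -4.15525460e+01, -2.34162104e+01, -3.03228608e-04,
        8.24627001e-03,  1.77880889e-06]), 'tcp_pos': array([0.24147337, 0.52134336, 0.24746482]), 'orientation': array([ 0.69038913,  0.15155505,  0.69068986, -0.15277905]), 'force': array([-0.31636209, -0.61863087,  0.45985569]), 'ft_torque': array([-0.00427946, -0.07867621,  0.03950767]), 'gripper_width': 0.08549540024188725}
scene [[455.62174412   0.         258.9285926 ]
 [  0.         455.62174412 188.99114317]
 [  0.           0.           1.        ]] [0.21482013 0.29287618 0.60295512] [[-0.80221038 -0.59679296  0.01722389]
 [-0.37101808  0.47570608 -0.797527  ]
 [ 0.46776499 -0.64617481 -0.60303733]]
top [[348.72073109   0.         250.49623694]
 [  0.         348.72073109 194.80728391]
 [  0.           0.           1.        ]] [ 0.49028243 -0.28150847  0.92432036] [[-0.02204608 -0.99909044 -0.03650006]
 [-0.98692467  0.0275793  -0.15880514]
 [ 0.15966734  0.03252178 -0.98663503]]
[[-1.26331249e-04 -3.27639292e-01  9.44802878e-01 -1.24666476e-01]
 [ 9.99999992e-01 -5.43852150e-05  1.14852016e-04  8.94076228e-04]
 [ 1.37532745e-05  9.44802885e-01  3.27639296e-01 -8.32461334e-02]
 [ 0.00000000e+00  0.00000000e+00  0.00000000e+00  1.00000000e+00]] [[297.31863964   0.         258.29511267]
 [  0.         297.31863964 190.78668094]
 [  0.           0.           1.        ]]
```

View pics/top0.png

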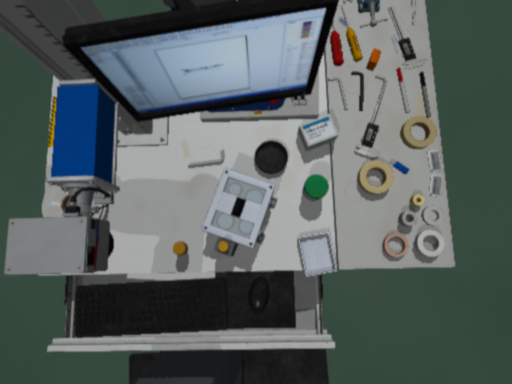

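View pics/scene0.png

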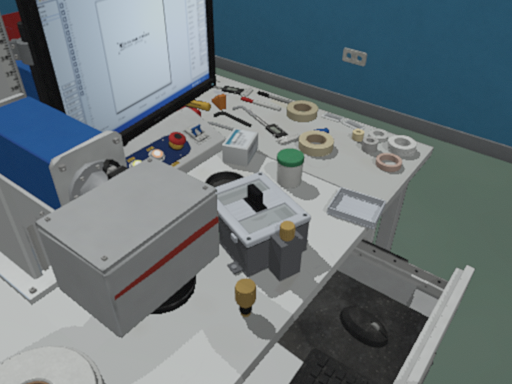

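The top view shows the box at about (239,207), with its grip at (238,207) and vent post at (225,247). The tray is at (317,254), the tub at (316,187), the cap at (271,157) and the hex key at (207,160). Candidates for the plug are (a) brass knob on the post at top (223,246) / scene (287,230), (b) loose brass knob on the bench at top (180,248) / scene (245,292), and (c) yellow ring at top (418,201). I choose (a), since it sits in the post. Next is a close crop and measurements.

```bash
python3 - <<'E'
from h import *
f=cv2.imread("pics/scene0.png");g=cv2.imread("pics/top0.png")
a=cv2.resize(f[170:320,200:330],None,fx=3,fy=3,interpolation=2);b=cv2.resize(g[140:290,150:350],None,fx=2,fy=3,interpolation=2)
b=cv2.resize(g[160:285,160:345],(400,270),interpolation=2);c=np.zeros((450,800,3),np.uint8);c[:,:390]=a;c[:270,395:795]=b[:,:400];cv2.imwrite("pics/crop0.png",c)
W=np.load("top0.npz")["W"];S=np.load("scene0.npz")["W"]
for n,(u,v) in dict(plug=(223,246),decoy=(180,248),grip=(238,207),traycen=(317,254),tub=(316,187),cap=(271,157),hexk=(207,160),bench=(200,210),lidframe=(222,176)).items(): print(n,W[v,u].round(4))
for n,(u,v) in dict(plug=(287,225),plug2=(287,234),decoy=(245,286),post=(290,240)).items(): print('S',n,S[v,u].round(4))
# grip: dark pts above lid
for nm,Wc,fr in(("top",W,g),("scene",S,f)):
    hsv=cv2.cvtColor(fr,cv2.COLOR_BGR2HSV)
    m=(abs(Wc[...,0]-0.43)<.15)&(abs(Wc[...,1]+0.25)<.15)
    gm=m&(Wc[...,2]>.105)&(Wc[...,2]<.14)&(hsv[...,2]<90)
    p=Wc[gm];print(nm,"grip",len(p),p.mean(0),p.min(0),p.max(0))
    if len(p)>5: print(cv2.minAreaRect(p[:,:2].astype(np.float32)*1000))
    lm=m&(Wc[...,2]>.075)&(Wc[...,2]<.095);p=Wc[lm];print("lid",len(p),cv2.minAreaRect(p[:,:2].astype(np.float32)*1000),np.median(p[:,2]))
    br=(hsv[...,0]>8)&(hsv[...,0]<30)&(hsv[...,1]>150)&(Wc[...,0]<.45)&(Wc[...,2]>0.0)&(abs(Wc[...,1]+.2)<.2)
    nl,l,st,ce=cv2.connectedComponentsWithStats(br.astype(np.uint8))
    for i in range(1,nl):
        if st[i,4]>15:
            p=Wc[l==i];print("brass",st[i],np.median(p,0),p.min(0),p.max(0))
            t=p[p[:,2]>np.nanmax(p[:,2])-.006];print('  top',len(t),t.mean(0),(t.min(0)+t.max(0))/2,np.ptp(t,axis=0))
    tm=(abs(Wc[...,0]-0.29)<.08)&(Wc[...,1]<-.38)&(Wc[...,1]>-.55)&(Wc[...,2]>.009)&(Wc[...,2]<.03)
    p=Wc[tm];print("tray",len(p),cv2.minAreaRect(p[:,:2].astype(np.float32)*1000),np.median(p[:,2]))
E
```

```text
plug [ 0.5036 -0.1883  0.1103]
decoy [ 0.5019 -0.0773  0.0658]
grip [ 0.5929 -0.2251  0.117 ]
traycen [ 0.4794 -0.4195  0.0056]
tub [ 0.6432 -0.4157  0.0718]
cap [ 0.7422 -0.3092  0.0021]
hexk [ 0.7394 -0.1341  0.0019]
bench [ 0.6023 -0.1149  0.0011]
lidframe [ 0.675  -0.1845  0.0852]
S plug [ 0.5032 -0.1856  0.1099]
S plug2 [ 0.4984 -0.1797  0.0971]
S decoy [ 0.5017 -0.0727  0.0661]
S post [ 0.4942 -0.1836  0.0832]
top grip 2 [ 0.53822169 -0.20943528  0.10697083] [ 0.49659538 -0.22184822  0.10574286] [ 0.579848   -0.19702234  0.10819881]
lid 1617 ((531.2036743164062, -209.55816650390625), (150.84808349609375, 97.60145568847656), 89.47593688964844) 0.08361938692018853
tray 0 ((0.0, 0.0), (0.0, 0.0), 0.0) nan
  return _methods._mean(a, axis=axis, dtype=dtype,
  ret = ret.dtype.type(ret / rcount)
<stdin>:13: RuntimeWarning: Mean of empty slice.
  ret = um.true_divide(
Traceback (most recent call last):
ValueError: zero-size array to reduction operation minimum which has no identity
```

View pics/crop0.png

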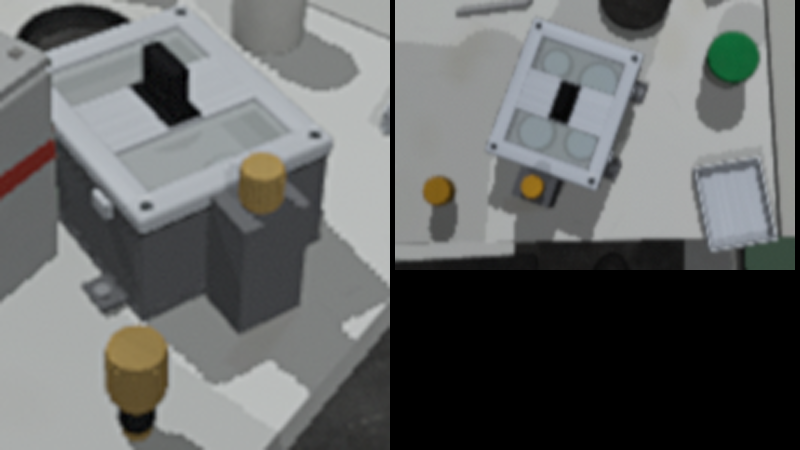

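The crop confirms it: the knob at scene (287,230) sits in the post, and the larger brass plug at (245,292) stands loose on the bench. I'll measure properly with the right windows.

```bash
cat > meas.py <<'E'
from h import *
f=cv2.imread("pics/scene0.png");g=cv2.imread("pics/top0.png")
W=np.load("top0.npz")["W"];S=np.load("scene0.npz")["W"]
for nm,Wc,fr in(("top",W,g),("scene",S,f)):
    hsv=cv2.cvtColor(fr,cv2.COLOR_BGR2HSV)
    near=lambda x,y,r:(abs(Wc[...,0]-x)<r)&(abs(Wc[...,1]-y)<r)
    Z=Wc[...,2]
    def rect(n,m):
        p=Wc[m]
        if len(p)>3:
            (c,s,a)=cv2.minAreaRect(p[:,:2].astype(np.float32)*1000);print(nm,n,len(p),"c",np.round(c,1),"size",np.round(s,1),"ang",round(a,2),"mean",p.mean(0).round(4),"z",p[:,2].min().round(4),p[:,2].max().round(4))
    rect("grip",near(.593,-.225,.045)&(Z>.1)&(hsv[...,2]<100))
    rect("griptop",near(.593,-.225,.045)&(Z>.112))
    rect("lid",near(.595,-.225,.13)&(Z>.078)&(Z<.092)&((Wc[...,0]-.5)**2+(Wc[...,1]+.187)**2>.035**2)&(hsv[...,2]>120))
    rect("knobtop",near(.503,-.187,.025)&(Z>.104))
    rect("knob",near(.503,-.187,.025)&(Z>.088)&(hsv[...,1]>110))
    rect("posttop",near(.503,-.187,.035)&(Z>.07)&(Z<.1)&(hsv[...,1]<90)&(hsv[...,2]<130))
    rect("decoytop",near(.502,-.075,.025)&(Z>.055))
    rect("tray",near(.48,-.42,.075)&(Z>.011)&(Z<.03))
    rect("trayall",near(.48,-.42,.075)&(Z>.0035)&(Z<.03))
    rect("tub",near(.64,-.41,.05)&(Z>.03))
    rect("cap",near(.742,-.31,.07)&(Z>.006)&(Z<.03))
E
python3 meas.py; python3 - <<'E'
import cv2
g=cv2.imread("pics/top0.png")[225:280,200:345];cv2.imwrite("pics/crop1.png",cv2.resize(g,None,fx=5,fy=5,interpolation=cv2.INTER_CUBIC))
f=cv2.imread("pics/scene0.png")[180:290,210:330];cv2.imwrite("pics/crop2.png",cv2.resize(f,None,fx=5,fy=5,interpolation=cv2.INTER_CUBIC))
E
```

```text
top grip 105 c [ 597.6 -223.2] size [14.8 35.2] ang 68.55 mean [ 0.5972 -0.2237  0.1174] z 0.1037 0.1228
top griptop 98 c [ 597.7 -223. ] size [15.1 35.2] ang 69.28 mean [ 0.5976 -0.2233  0.1183] z 0.1128 0.1228
top lid 3294 c [ 598.3 -222.7] size [134.3 164. ] ang 69.18 mean [ 0.5983 -0.2241  0.0837] z 0.078 0.0901
top knobtop 90 c [ 503.8 -187.9] size [23.2 23. ] ang 42.3 mean [ 0.5043 -0.188   0.1089] z 0.1045 0.1125
top knob 91 c [ 503.8 -187.9] size [23.2 23. ] ang 42.3 mean [ 0.5042 -0.1883  0.1086] z 0.0886 0.1125
top posttop 175 c [ 508.7 -180.8] size [63.9 36.6] ang 69.89 mean [ 0.5062 -0.1898  0.0831] z 0.0716 0.0871
top decoytop 143 c [502.9 -74.2] size [30.9 31. ] ang 37.4 mean [ 0.5027 -0.0751  0.0662] z 0.056 0.071
top tray 201 c [ 481.  -417.3] size [99.9 80.1] ang 8.61 mean [ 0.4793 -0.419   0.018 ] z 0.011 0.0224
top trayall 945 c [ 491.6 -413.3] size [127.3 136.1] ang 1.45 mean [ 0.4823 -0.4174  0.0079] z 0.0035 0.0224
top tub 491 c [ 647.4 -416.1] size [57.5 59.4] ang 42.52 mean [ 0.6457 -0.415   0.0699] z 0.0304 0.0762
top cap 223 c [ 756.2 -313.2] size [ 89.3 122
[... 551 characters left out ...]
4.93 mean [ 0.5007 -0.1823  0.1027] z 0.0883 0.1108
scene posttop 423 c [ 509.7 -178.6] size [66.9 39. ] ang 68.24 mean [ 0.5035 -0.1782  0.0798] z 0.0703 0.0987
scene decoytop 368 c [502.4 -72.3] size [32.2 31. ] ang 37.14 mean [ 0.5004 -0.0706  0.065 ] z 0.0552 0.0694
scene tray 486 c [ 481.4 -416.8] size [100.2  85.1] ang 8.82 mean [ 0.4808 -0.4141  0.0163] z 0.011 0.0214
scene trayall 1346 c [ 491.3 -402.3] size [124.2 110.9] ang 8.71 mean [ 0.4821 -0.4185  0.0095] z 0.0035 0.0214
scene tub 718 c [ 647.7 -414.8] size [58.4 60. ] ang 86.58 mean [ 0.6412 -0.4054  0.0603] z 0.0301 0.0745
scene cap 206 c [ 763.6 -325.3] size [85.2 38.7] ang 56.04 mean [ 0.7669 -0.3295  0.0132] z 0.006 0.0204
```

View pics/crop2.png

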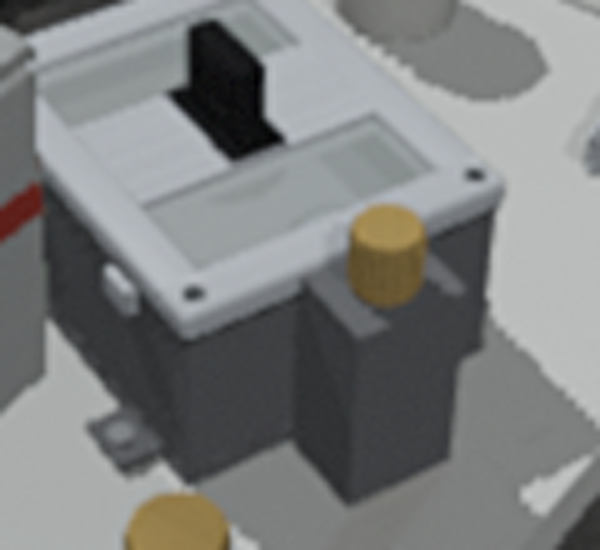

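View pics/wrist0.png

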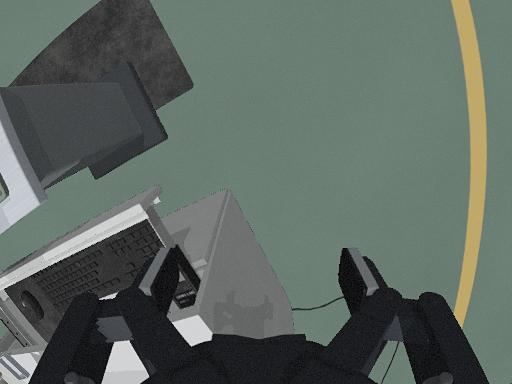

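```bash
cat >> h.py <<'E'
from scipy.spatial.transform import Rotation as Ro
def st():
    s=manip.sense();R=Ro.from_quat(np.roll(s["orientation"],-1)).as_matrix();return s,R
def goto(p,byaw=np.deg2rad(-20.8)):
    s,R=st();d=(np.array(p)-s["tcp_pos"])
    yb=np.array([-np.sin(byaw),np.cos(byaw),0]);
    a=np.arctan2(yb@R[:,2],yb@R[:,1]);a=[a,(a+np.pi)%(2*np.pi)-np.pi, a-np.pi if a>0 else a+np.pi]
    print("t",s["clock"],"tcp",s["tcp_pos"].round(4),"w",s["gripper_width"].round(4),"F",s["force"].round(2),"q",s["qpos"].round(3))
    print("world d",d.round(4),"tool cm",(R.T@d*100).round(2),"turn opts",np.round([a[0],a[2]],3),"xaxis",R[:,0].round(4))
    return s,R
E
python3 - <<'E'
from h import *
s,R=goto([.504,-.187,.25]);print(R.round(3))
for n in("top0","scene0"):
    W=np.load(n+".npz")["W"]
    m=(W[...,2]>.13)&(W[...,0]>.3)&(W[...,1]<.3)
    for x0 in np.arange(.3,1.2,.1):
        mm=m&(W[...,0]>=x0)&(W[...,0]<x0+.1);p=W[mm]
        if len(p): print(n,x0.round(1),len(p),p.min(0).round(2),p.max(0).round(2))
E
```

```text
Traceback (most recent call last):
  File "h.py", line 19, in goto
    print("t",s["clock"],"tcp",s["tcp_pos"].round(4),"w",s["gripper_width"].round(4),"F",s["force"].round(2),"q",s["qpos"].round(3))
                                                         ^^^^^^^^^^^^^^^^^^^^^^^^
AttributeError: 'float' object has no attribute 'round'
```

```bash
sed -i 's/s\["gripper_width"\].round(4)/round(s["gripper_width"],4)/' h.py
python3 - <<'E'
from h import *
s,R=goto([.504,-.187,.25]);print(R.round(3))
for n in("top0","scene0"):
    W=np.load(n+".npz")["W"]
    m=(W[...,2]>.13)&(W[...,0]>.3)&(W[...,1]<.3)
    for x0 in np.arange(.3,1.2,.1):
        mm=m&(W[...,0]>=x0)&(W[...,0]<x0+.1);p=W[mm]
        if len(p): print(n,x0.round(1),len(p),p.min(0).round(2),p.max(0).round(2))
E
```

```text
t 0.15 tcp [0.2415 0.5214 0.2476] w 0.0849 F [-0.2   0.34 -0.62] q [ 1.117  0.32   1.565 -0.     1.257 -0.02 ]
world d [ 0.2625 -0.7084  0.0024] tool cm [ -0.16 -53.25  53.59] turn opts [-0.071  3.071] xaxis [-6.0e-04 -1.3e-03 -1.0e+00]
[[-0.001  0.42   0.907]
 [-0.001  0.907 -0.42 ]
 [-1.    -0.001 -0.   ]]
top0 0.4 2369 [0.46 0.02 0.19] [0.5  0.16 0.34]
top0 0.5 4075 [0.5  0.02 0.19] [0.6  0.16 0.34]
top0 0.6 3519 [0.6  0.01 0.2 ] [0.7  0.1  0.34]
top0 0.7 6346 [ 0.7  -0.13  0.15] [0.8  0.1  0.48]
top0 0.8 25997 [ 0.8  -0.4   0.13] [0.9  0.1  0.54]
top0 0.9 587 [ 0.9  -0.16  0.27] [1.   0.02 0.42]
top0 1.0 8 [ 1.   -0.1   0.26] [ 1.   -0.09  0.29]
scene0 0.4 14321 [0.46 0.02 0.19] [0.5  0.16 0.33]
scene0 0.5 7476 [0.5  0.02 0.24] [0.6  0.16 0.33]
scene0 0.6 5960 [0.6  0.01 0.23] [0.7  0.1  0.34]
scene0 0.7 6955 [ 0.7  -0.13  0.15] [0.8  0.1  0.45]
scene0 0.8 20720 [ 0.8  -0.4   0.13] [0.86 0.1  0.45]
scene0 0.9 83 [ 0.99 -0.1   0.29] [ 1.   -0.09  0.32]
scene0 1.0 617 [ 1.   -0.11  0.21] [ 1.05 -0.08  0.35]
```

The large grey instrument at x 0.46–0.8, y 0.02–0.16, z up to 0.34 stands between the arm and the box. I'll go round it on the near side.

Emit:
{"op": "step_arm", "data": {"commands": [[1,[0,0,0],-0.07],[1,[0,-3.0,1.8],0],[1,[0,-3.0,1.8],0],[1,[0,-3.0,1.8],0],[1,[0,-3.0,1.8],0],[1,[0,-3.0,1.8],0],[1,[0,-3.0,1.8],0],[1,[0,-3.0,1.8],0]]}}

```text
clock: 0.82
tcp_pos: [0.2845, 0.2789, 0.2481]
orientation: [0.695, 0.128, 0.695, -0.128]
force: [1.2, 0.5, 0.4]
gripper_width: 0.0852
```

Emit:
{"op": "step_arm", "data": {"commands": [[1,[0,-3.0,1.8],0],[1,[0,-3.0,1.8],0],[1,[0,-3.0,1.8],0],[1,[0,-3.0,1.8],0]]}}

```text
clock: 1.15
tcp_pos: [0.3089, 0.1413, 0.2483]
orientation: [0.696, 0.128, 0.695, -0.128]
force: [1.8, 0.0, -0.7]
gripper_width: 0.085
```

```bash
python3 - <<'E'
from h import *
goto([.37,-.10,.25])
E
```

```text
t 1.15 tcp [0.3089 0.1413 0.2483] w 0.085 F [ 1.79  0.01 -0.66] q [ 0.395 -0.062  2.022 -0.     1.182 -0.813]
world d [ 0.0611 -0.2413  0.0017] tool cm [ -0.17 -20.39  14.27] turn opts [ 0.    -3.142] xaxis [ 3.e-04  1.e-04 -1.e+00]
```

Emit:
{"op": "step_arm", "data": {"commands": [[1,[0,-2.9,2.0],0],[1,[0,-2.9,2.0],0],[1,[0,-2.9,2.0],0],[1,[0,-2.9,2.0],0],[1,[0,-2.9,2.0],0],[1,[0,-2.9,2.0],0],[1,[0,-2.9,2.0],0]]}}

```text
clock: 1.73
tcp_pos: [0.3677, -0.0984, 0.2483]
orientation: [0.696, 0.128, 0.695, -0.128]
force: [1.6, -0.0, 1.1]
gripper_width: 0.0852
```

Emit:
{"op": "step_arm", "data": {"commands": [[1,[0,-0.7,3.0],0],[1,[0,-0.7,3.0],0],[1,[0,-0.7,3.0],0],[1,[2,-0.7,3.0],0],[1,[2,-0.7,2.5],0],[1,[0,0,0],0]]}}

```text
clock: 2.23
tcp_pos: [0.4926, -0.1829, 0.2039]
orientation: [0.694, 0.129, 0.697, -0.128]
force: [0.5, -0.2, -0.0]
gripper_width: 0.0856
```

```bash
python3 - <<'E'
from h import *
goto([.504,-.187,.103])
d=load("wrist");cv2.imwrite("pics/wrist1.png",d["frame"])
d=load("scene");cv2.imwrite("pics/scene1.png",d["frame"])
E
```

```text
t 2.2333 tcp [ 0.4926 -0.1829  0.2039] w 0.0856 F [ 0.51 -0.17 -0.01] q [-3.770e-01  2.780e-01  1.743e+00 -1.000e-03  1.125e+00 -1.583e+00]
world d [ 0.0114 -0.0041 -0.1009] tool cm [10.09  0.03  1.25] turn opts [-2.000e-03  3.139e+00] xaxis [-0.0043  0.0012 -1.    ]
```

View pics/wrist1.png

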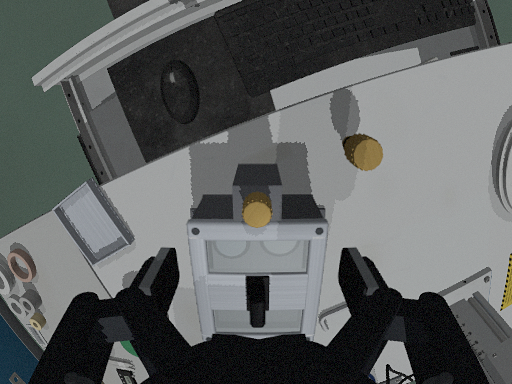

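View pics/scene1.png

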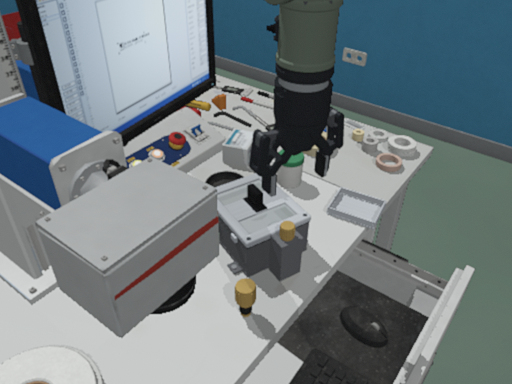

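The wrist view has the knob centred at (257,210) between the jaws, with the loose decoy at (363,152). I'll check the position through the fisheye model.

```bash
cat >> h.py <<'E'
def wray(u,v,z,s,R,d):
    K=d["intrinsics"];x=(u-K[0,2])/K[0,0];y=(v-K[1,2])/K[1,1];r=np.hypot(x,y)
    c=np.array([np.sin(r)*x/r,np.sin(r)*y/r,np.cos(r)]) if r>0 else np.array([0,0,1.])
    M=d["mount"];o=s["tcp_pos"]+R@M[:3,3];g=R@M[:3,:3]@c
    return o+g*(z-o[2])/g[2]
E
python3 - <<'E'
from h import *
s,R=st();d=load("wrist");f=d["frame"]
hsv=cv2.cvtColor(f,cv2.COLOR_BGR2HSV)
m=((hsv[...,0]>8)&(hsv[...,0]<30)&(hsv[...,1]>120)).astype(np.uint8);m[:, :230]=0;m[:,285:]=0
ys,xs=np.nonzero(m);print(xs.min(),xs.max(),ys.min(),ys.max())
cv2.imwrite("pics/w1c.png",cv2.resize(f[140:340,180:340],None,fx=3,fy=3))
for v in(ys.min(),(ys.min()+ys.max())/2,ys.max()): print(wray((xs.min()+xs.max())/2,v,.108,s,R,d).round(4))
print("grip",wray(258,280,.118,s,R,d))
E
```

```text
231 284 16 382
[ 0.3581 -0.1302  0.108 ]
[ 0.4914 -0.1811  0.108 ]
[ 0.7204 -0.2688  0.108 ]
grip [ 0.5591153  -0.20648741  0.118     ]
```

View pics/w1c.png

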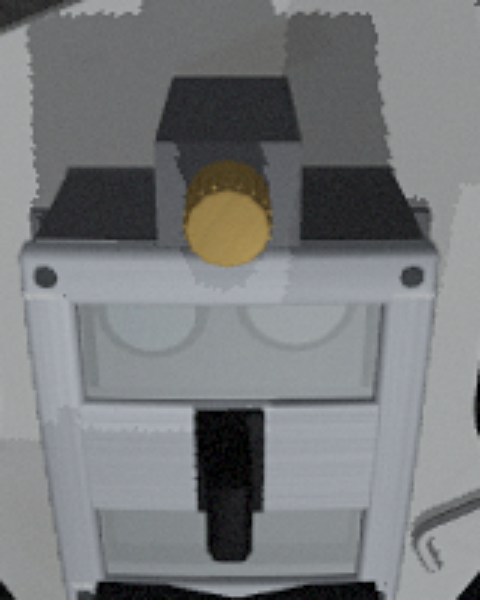

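```bash
python3 - <<'E'
from h import *
s,R=st();d=load("wrist")
print(wray(256,215.5,.108,s,R,d), wray(256.5,318,.118,s,R,d))
goto([.5045,-.1872,.103])
E
```

```text
[ 0.50502738 -0.18733504  0.108     ] [ 0.60319658 -0.22456683  0.118     ]
t 2.4333 tcp [ 0.4904 -0.1805  0.2087] w 0.0858 F [0.08 0.02 0.62] q [-0.375  0.267  1.745  0.     1.129 -1.582]
world d [ 0.0141 -0.0067 -0.1057] tool cm [10.57 -0.13  1.56] turn opts [-1.000e-03  3.141e+00] xaxis [-3.e-04  3.e-04 -1.e+00]
```

Emit:
{"op": "step_arm", "data": {"commands": [[1,[0,-0.13,1.55],0],[1,[2.5,0,0],0],[1,[2.5,0,0],0],[1,[2.0,0,0],0],[1,[1.0,0,0],0],[1,[0,0,0],0],[1,[0,0,0],0]]}}

```text
clock: 3.02
tcp_pos: [0.5051, -0.1874, 0.1294]
orientation: [0.696, 0.128, 0.695, -0.128]
force: [0.6, 0.1, -0.5]
gripper_width: 0.0856
```

```bash
python3 - <<'E'
from h import *
goto([.5045,-.1872,.103])
E
```

```text
t 3.0167 tcp [ 0.5051 -0.1874  0.1294] w 0.0856 F [ 0.58  0.11 -0.46] q [-0.377  0.368  1.82   0.     0.952 -1.584]
world d [-0.0006  0.0002 -0.0264] tool cm [ 2.64  0.   -0.07] turn opts [-0.     3.141] xaxis [ 1.2e-03 -4.0e-04 -1.0e+00]
```

Emit:
{"op": "step_arm", "data": {"commands": [[1,[1.3,0,0],0],[1,[1.2,0,0],0],[1,[0,0,0],0],[0,[0,0,0],0],[0,[0,0,0],0],[0,[0,0,0],0],[0,[0,0,0],0],[0,[0,0,0],0]]}}

```text
clock: 3.68
tcp_pos: [0.5053, -0.1878, 0.104]
orientation: [0.696, 0.128, 0.695, -0.128]
force: [-1.9, -2.7, 1.4]
gripper_width: 0.0254
```

Emit:
{"op": "step_arm", "data": {"commands": [[0,[0,0,0],0],[0,[0,0,0],0],[0,[0,0,0],0]]}}

```text
clock: 3.93
tcp_pos: [0.5053, -0.188, 0.1042]
orientation: [0.696, 0.128, 0.695, -0.128]
force: [-1.2, -0.2, 5.2]
gripper_width: 0.0218
```

```bash
python3 - <<'E'
from h import *
goto([.5045,-.1872,.103])
d=load("scene");cv2.imwrite("pics/scene2.png",cv2.resize(d["frame"][100:320,180:400],None,fx=2.7,fy=2.7))
E
```

```text
t 3.9333 tcp [ 0.5053 -0.188   0.1042] w 0.0218 F [-1.19 -0.23  5.21] q [-0.377  0.397  1.849 -0.     0.894 -1.584]
world d [-0.0008  0.0008 -0.0012] tool cm [ 0.12  0.05 -0.11] turn opts [-1.000e-03  3.141e+00] xaxis [ 1.1e-03 -8.0e-04 -1.0e+00]
```

View pics/scene2.png

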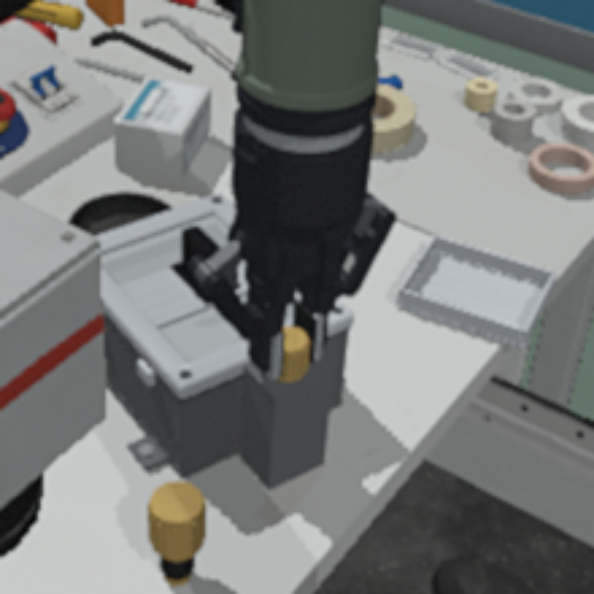

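The plug knob is gripped, with the pads either side of it at (290,355). Now I'll pull straight up.

Emit:
{"op": "step_arm", "data": {"commands": [[0,[-0.3,0,0],0],[0,[-0.3,0,0],0],[0,[-0.4,0,0],0],[0,[-0.5,0,0],0],[0,[-0.6,0,0],0],[0,[-0.8,0,0],0],[0,[-1.2,0,0],0],[0,[-1.2,0,0],0]]}}

```text
clock: 4.65
tcp_pos: [0.5051, -0.1873, 0.1577]
orientation: [0.696, 0.128, 0.695, -0.128]
force: [0.6, 0.1, -0.9]
gripper_width: 0.0223
```

```bash
python3 - <<'E'
from h import *
goto([.481,-.417,.22])
d=load("scene");cv2.imwrite("pics/scene3.png",cv2.resize(d["frame"][100:320,180:400],None,fx=2.7,fy=2.7))
E
```

```text
t 4.65 tcp [ 0.5051 -0.1873  0.1577] w 0.0223 F [ 0.64  0.15 -0.95] q [-3.770e-01  3.380e-01  1.783e+00  1.000e-03  1.020e+00 -1.584e+00]
world d [-0.0241 -0.2297  0.0623] tool cm [ -6.25 -22.32   5.93] turn opts [-1.000e-03  3.141e+00] xaxis [ 6.e-04  7.e-04 -1.e+00]
```

View pics/scene3.png

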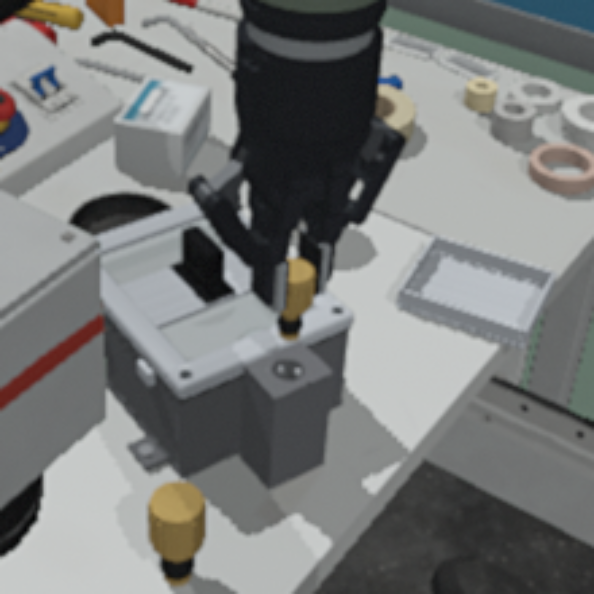

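The plug is out; its stem and bead show at (290,325), above the empty hole at (290,370), and the lid is still shut. Next, over to the tray.

Emit:
{"op": "step_arm", "data": {"commands": [[0,[-1,-1.0,0.2],0],[0,[-1,-3.0,0.8],0],[0,[0,-3.5,0.9],0],[0,[0,-3.5,0.9],0],[0,[0,-3.5,0.9],0],[0,[0,-3.5,0.9],0],[0,[0,-3.0,0.9],0],[0,[0,-1.3,0.4],0]]}}

```text
clock: 5.37
tcp_pos: [0.4804, -0.4208, 0.1767]
orientation: [0.696, 0.128, 0.695, -0.129]
force: [0.5, -0.9, -0.2]
gripper_width: 0.0217
```

Emit:
{"op": "step_arm", "data": {"commands": [[0,[0,0,0],0],[0,[1,0,0],0],[0,[2.5,0,0],0],[0,[2.5,0,0],0],[0,[1.5,0,0],0],[0,[0,0,0],0],[0,[0,0,0],0]]}}

```text
clock: 5.95
tcp_pos: [0.4808, -0.415, 0.1005]
orientation: [0.695, 0.128, 0.696, -0.127]
force: [0.4, 0.0, -0.7]
gripper_width: 0.0222
```

```bash
python3 - <<'E'
from h import *
goto([.481,-.417,.050])
d=load("scene");cv2.imwrite("pics/scene4.png",cv2.resize(d["frame"][100:320,220:440],None,fx=2.7,fy=2.7))
E
```

```text
t 5.95 tcp [ 0.4808 -0.415   0.1005] w 0.0222 F [ 0.37  0.01 -0.7 ] q [-7.300e-01  5.320e-01  1.616e+00  1.000e-03  9.970e-01 -1.939e+00]
world d [ 0.0002 -0.002  -0.0505] tool cm [ 5.05 -0.19  0.11] turn opts [ 1.000e-03 -3.141e+00] xaxis [-0.0017  0.0024 -1.    ]
```

View pics/scene4.png

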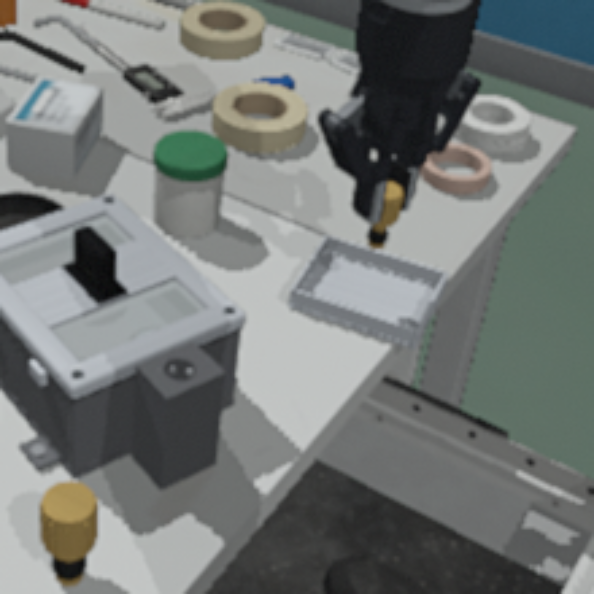

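The plug hangs at (378,225), right over the tray. Lower it.

Emit:
{"op": "step_arm", "data": {"commands": [[0,[2.0,-0.1,0.1],0],[0,[1.5,-0.1,0],0],[0,[0.8,0,0],0],[0,[0.4,0,0],0],[0,[0,0,0],0],[0,[0,0,0],0]]}}

```text
clock: 6.5
tcp_pos: [0.4816, -0.4195, 0.0553]
orientation: [0.696, 0.128, 0.695, -0.128]
force: [0.3, -0.2, -0.6]
gripper_width: 0.022
```

Emit:
{"op": "step_arm", "data": {"commands": [[0,[0.3,0,0],0],[0,[0.2,0,0],0],[0,[0,0,0],0],[0,[0,0,0],0]]}}

```text
clock: 6.83
tcp_pos: [0.481, -0.4193, 0.0494]
orientation: [0.695, 0.128, 0.695, -0.128]
force: [0.1, -0.6, -0.3]
gripper_width: 0.0219
```

```bash
python3 - <<'E'
from h import *
goto([.481,-.417,.050])
d=load("scene");cv2.imwrite("pics/scene5.png",cv2.resize(d["frame"][140:260,300:420],None,fx=4.5,fy=4.5))
E
```

```text
t 6.8333 tcp [ 0.481  -0.4193  0.0494] w 0.0219 F [ 0.06 -0.57 -0.3 ] q [-0.735  0.59   1.66   0.     0.892 -1.942]
world d [-0.      0.0023  0.0006] tool cm [-0.06  0.22 -0.08] turn opts [-1.000e-03  3.141e+00] xaxis [ 1.e-04 -0.e+00 -1.e+00]
```

View pics/scene5.png

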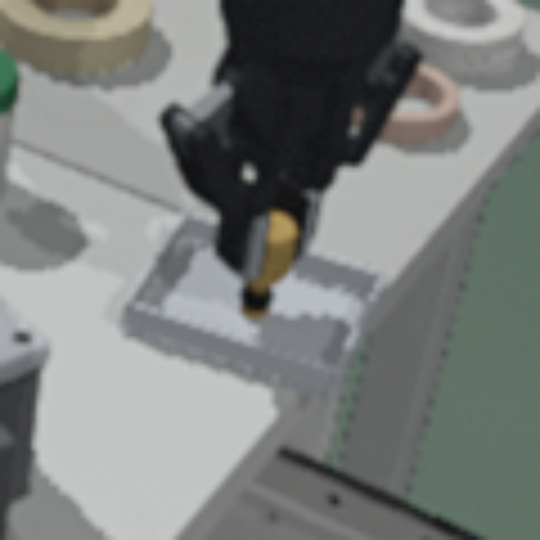

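The foot, at (255,312), is near the tray floor and mid-tray, with no contact force yet. I'll go down until it touches.

Emit:
{"op": "step_arm", "data": {"commands": [[0,[0.1,0,0],0],[0,[0,0,0],0]]}}

```text
clock: 7.05
tcp_pos: [0.4812, -0.4195, 0.0488]
orientation: [0.696, 0.128, 0.695, -0.128]
force: [-0.5, 0.4, 1.5]
gripper_width: 0.0216
```

Emit:
{"op": "step_arm", "data": {"commands": [[0,[0.1,0,0],0],[0,[0,0,0],0]]}}

```text
clock: 7.22
tcp_pos: [0.4814, -0.4196, 0.0487]
orientation: [0.696, 0.128, 0.695, -0.128]
force: [0.4, 1.5, 7.0]
gripper_width: 0.022
```

```bash
python3 - <<'E'
from h import *
goto([.481,-.417,.050])
E
```

```text
t 7.2167 tcp [ 0.4814 -0.4196  0.0487] w 0.022 F [0.43 1.52 6.98] q [-0.735  0.591  1.66   0.     0.889 -1.942]
world d [-0.0004  0.0026  0.0013] tool cm [-0.13  0.23 -0.13] turn opts [-1.000e-03  3.141e+00] xaxis [ 1.1e-03 -8.0e-04 -1.0e+00]
```

Emit:
{"op": "step_arm", "data": {"commands": [[0,[-0.1,0,0],0],[0.3,[0,0,0],0],[0.4,[0,0,0],0],[0.6,[0,0,0],0],[1,[0,0,0],0],[1,[0,0,0],0],[1,[0,0,0],0],[1,[0,0,0],0]]}}

```text
clock: 7.88
tcp_pos: [0.481, -0.4193, 0.0482]
orientation: [0.695, 0.128, 0.695, -0.128]
force: [-0.6, -0.4, -0.9]
gripper_width: 0.0856
```

Emit:
{"op": "step_arm", "data": {"commands": [[1,[-1.5,0,0],0],[1,[-2.5,0,0],0],[1,[-3,0,0],0],[1,[-3,0,0],0],[1,[-2,0,0],0],[1,[-1,0,0],0],[1,[0,0,0],0]]}}

```text
clock: 8.47
tcp_pos: [0.4819, -0.4201, 0.1809]
orientation: [0.697, 0.127, 0.694, -0.129]
force: [0.7, 0.5, -0.0]
gripper_width: 0.0853
```

```bash
python3 - <<'E'
from h import *
goto([.598,-.223,.18])
d=load("scene");cv2.imwrite("pics/scene6.png",cv2.resize(d["frame"][100:320,220:440],None,fx=2.7,fy=2.7))
E
```

```text
t 8.4667 tcp [ 0.4819 -0.4201  0.1809] w 0.0853 F [ 0.66  0.54 -0.01] q [-0.735  0.463  1.513  0.     1.16  -1.942]
world d [ 0.1161  0.1971 -0.0009] tool cm [ 0.07 22.55  3.83] turn opts [-1.000e-03  3.141e+00] xaxis [ 0.0039 -0.0034 -1.    ]
```

View pics/scene6.png

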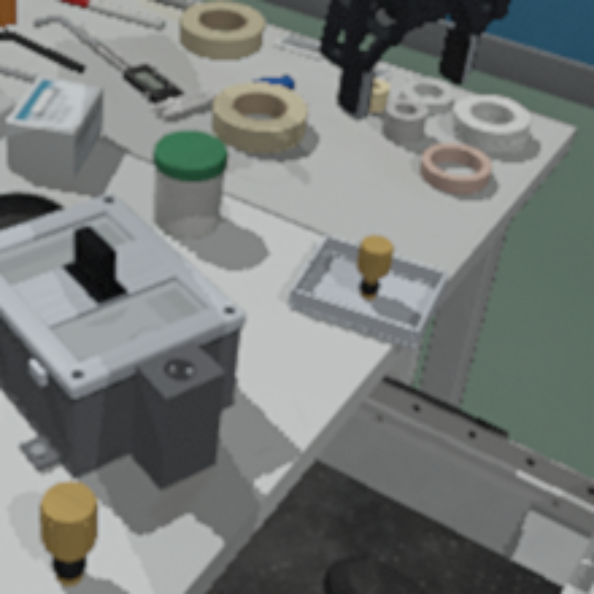

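The plug stands free in the tray at (375,265) and the lid is shut. Now to the grip.

Emit:
{"op": "step_arm", "data": {"commands": [[1,[0,2.5,0.4],0],[1,[0,3.5,0.6],0],[1,[0,3.5,0.6],0],[1,[0,3.5,0.6],0],[1,[0,3.5,0.6],0],[1,[0,3.5,0.6],0],[1,[0,2.5,0.4],0],[1,[0,0,0],0]]}}

```text
clock: 9.18
tcp_pos: [0.5978, -0.2177, 0.1755]
orientation: [0.694, 0.127, 0.697, -0.125]
force: [-1.2, 0.3, 0.2]
gripper_width: 0.0851
```

Emit:
{"op": "step_arm", "data": {"commands": [[1,[0,0,0],0]]}}

```text
clock: 9.27
tcp_pos: [0.5962, -0.221, 0.1759]
orientation: [0.694, 0.127, 0.697, -0.127]
force: [-0.5, -1.0, -0.1]
gripper_width: 0.0854
```

```bash
python3 - <<'E'
from h import *
goto([.598,-.223,.105])
s,R=st();d=load("wrist");cv2.imwrite("pics/wrist7.png",d["frame"])
E
```

```text
t 9.2667 tcp [ 0.5962 -0.221   0.1759] w 0.0854 F [-0.52 -1.02 -0.06] q [-0.373  0.466  1.522 -0.     1.158 -1.583]
world d [ 0.0018 -0.002  -0.0709] tool cm [ 7.09 -0.12  0.27] turn opts [ 2.00e-03 -3.14e+00] xaxis [-0.0041  0.0012 -1.    ]
```

View pics/wrist7.png

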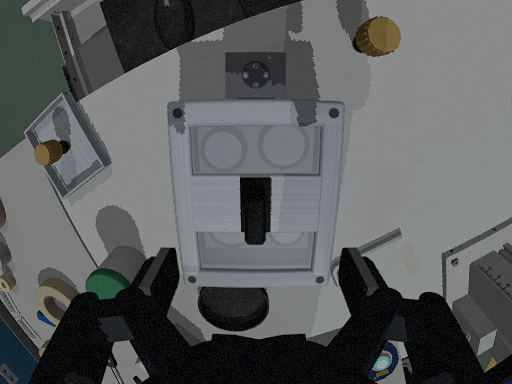

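The grip's top face is at (255,225), centred between the jaws. Descending.

Emit:
{"op": "step_arm", "data": {"commands": [[1,[2.0,-0.1,0.2],0],[1,[2.0,0,0],0],[1,[1.5,0,0],0],[1,[0.8,0,0],0],[1,[0.4,0,0],0],[1,[0,0,0],0],[1,[0,0,0],0]]}}

```text
clock: 9.9
tcp_pos: [0.5982, -0.2249, 0.1117]
orientation: [0.696, 0.128, 0.695, -0.128]
force: [0.2, 0.7, 0.2]
gripper_width: 0.0854
```

```bash
python3 - <<'E'
from h import *
goto([.598,-.223,.108])
E
```

```text
t 9.9 tcp [ 0.5982 -0.2249  0.1117] w 0.0854 F [0.18 0.74 0.19] q [-0.378  0.525  1.596  0.     1.02  -1.584]
world d [-0.0002  0.0019 -0.0037] tool cm [ 0.37  0.17 -0.08] turn opts [-2.00e-03  3.14e+00] xaxis [ 7.e-04 -3.e-04 -1.e+00]
```

Emit:
{"op": "step_arm", "data": {"commands": [[1,[0.3,0.15,0],0],[1,[0,0,0],0],[0,[0,0,0],0],[0,[0,0,0],0],[0,[0,0,0],0],[0,[0,0,0],0],[0,[0,0,0],0],[0,[0,0,0],0]]}}

```text
clock: 10.57
tcp_pos: [0.5985, -0.2235, 0.1086]
orientation: [0.695, 0.127, 0.696, -0.128]
force: [-2.7, 3.6, 6.5]
gripper_width: 0.013
```

Emit:
{"op": "step_arm", "data": {"commands": [[0,[0,0,0],0],[0,[0,0,0],0],[0,[0,0,0],0],[0,[0,0,0],0]]}}

```text
clock: 10.9
tcp_pos: [0.5985, -0.2236, 0.1086]
orientation: [0.696, 0.127, 0.695, -0.128]
force: [-2.2, -4.0, 1.9]
gripper_width: 0.0134
```

```bash
python3 - <<'E'
from h import *
goto([.598,-.223,.108])
d=load("scene");cv2.imwrite("pics/scene8.png",cv2.resize(d["frame"][100:320,180:400],None,fx=2.7,fy=2.7))
E
```

```text
t 10.9 tcp [ 0.5985 -0.2236  0.1086] w 0.0134 F [-2.23 -4.01  1.87] q [-3.750e-01  5.280e-01  1.600e+00 -1.000e-03  1.014e+00 -1.581e+00]
world d [-0.0005  0.0006 -0.0006] tool cm [ 0.06  0.04 -0.07] turn opts [-1.000e-03  3.141e+00] xaxis [ 1.0e-04 -1.3e-03 -1.0e+00]
```

View pics/scene8.png

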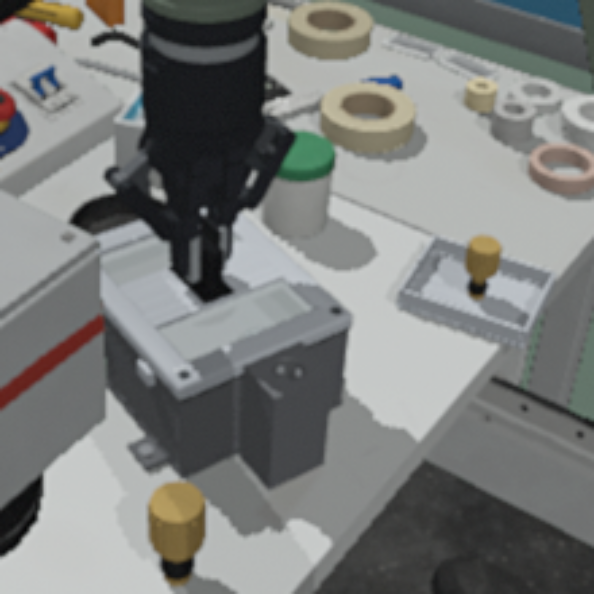

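The fingers hold the grip (width 13.4 mm) and the plug still stands in the tray. Now a gentle lift.

Emit:
{"op": "step_arm", "data": {"commands": [[0,[-0.1,0,0],0],[0,[-0.1,0,0],0],[0,[-0.1,0,0],0],[0,[-0.1,0,0],0],[0,[-0.1,0,0],0],[0,[-0.1,0,0],0],[0,[-0.1,0,0],0],[0,[-0.1,0,0],0]]}}

```text
clock: 11.62
tcp_pos: [0.598, -0.2233, 0.1164]
orientation: [0.695, 0.127, 0.696, -0.128]
force: [-3.0, -6.9, -1.0]
gripper_width: 0.0127
```

Emit:
{"op": "step_arm", "data": {"commands": [[0,[-0.2,0,0],0],[0,[-0.3,0,0],0],[0,[-0.3,0,0],0],[0,[-0.4,0,0],0],[0,[-0.4,0,0],0],[0,[-0.3,0,0],0],[0,[-0.2,0,0],0],[0,[-0.1,0,0],0]]}}

```text
clock: 12.28
tcp_pos: [0.5988, -0.2227, 0.1388]
orientation: [0.696, 0.128, 0.695, -0.128]
force: [-0.1, 0.7, -3.1]
gripper_width: 0.0133
```

Emit:
{"op": "step_arm", "data": {"commands": [[0,[0,0,0],0],[0,[0,0,0],0],[0,[0,0,0],0],[0,[0,0,0],0],[0,[0,0,0],0],[0,[0,0,0],0]]}}

```text
clock: 12.78
tcp_pos: [0.5986, -0.2228, 0.1381]
orientation: [0.695, 0.128, 0.696, -0.128]
force: [-0.5, -0.7, -3.1]
gripper_width: 0.0128
```

```bash
python3 - <<'E'
from h import *
goto([.598,-.223,.138])
for n in("scene","top"):
    d=load(n);cv2.imwrite(f"pics/{n}9.png",cv2.resize(d["frame"][100:320,180:400],None,fx=2.7,fy=2.7))
    Wc=cloud(d);v=d["frame"].max(-1)
    p=Wc[(abs(Wc[...,0]-.598)<.12)&(abs(Wc[...,1]+.223)<.12)&(Wc[...,2]>.095)&(Wc[...,2]<.14)&(v>130)]
    A=np.c_[p[:,:2]-[.598,-.223],np.ones(len(p))];c=np.median(p[:,2])
    k=abs(p[:,2]-c)<.008;p=p[k];A=A[k];print(n,len(p),np.linalg.lstsq(A,p[:,2],rcond=None)[0],cv2.minAreaRect(p[:,:2].astype(np.float32)*1000))
E
```

```text
t 12.7833 tcp [ 0.5986 -0.2228  0.1381] w 0.0128 F [-0.55 -0.67 -3.09] q [-0.374  0.5    1.566  0.     1.076 -1.581]
world d [-0.0006 -0.0002 -0.0001] tool cm [ 0.01 -0.04 -0.05] turn opts [-1.000e-03  3.141e+00] xaxis [-2.e-04  2.e-04 -1.e+00]
scene 3318 [ 0.00486287 -0.00172104  0.11340857] ((597.8776245117188, -220.9346923828125), (134.64999389648438, 164.87741088867188), 68.66719055175781)
top 943 [ 0.00962659 -0.00063772  0.11345636] ((598.5145263671875, -221.22402954101562), (132.79103088378906, 163.4480438232422), 68.75724029541016)
```

View pics/scene9.png

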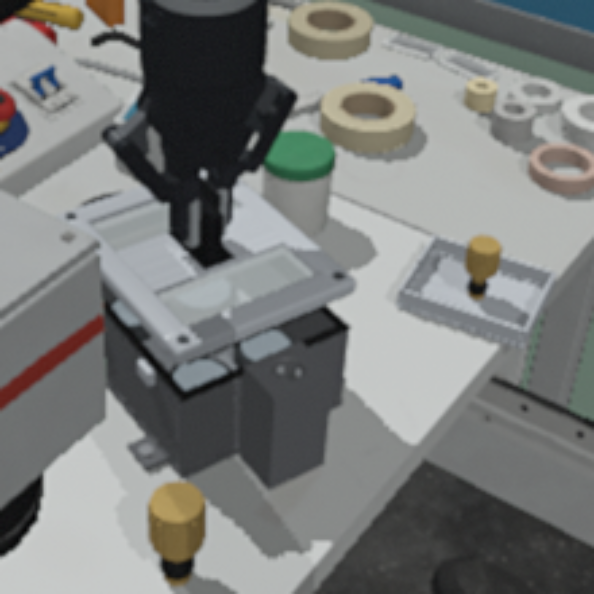

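The lid hangs level about 29 mm above the rim (its underside at z ≈ 0.101) and centred. The wrist force of 3.1 N matches the lid's weight, so it isn't touching the box. The plug still stands in the tray at (483,265). Handing in.

```bash
python3 - <<'E'
from workcell import manip
print(manip.hand_in());s=manip.sense();print(s["clock"],s["tcp_pos"],s["force"],s["gripper_width"])
E
```

```text
the job is handed in; nothing more can be done
None
the job is handed in; nothing more can be done
```

I pulled the brass plug straight up out of the post and stood it, released, in the middle of the parts tray. I then lifted the lid slowly off its seal by the grip and handed in at about 13 s, still holding it.

- **Lid:** both cameras put its underside about 29 mm above the rim and its centre within about 2 mm of the box's. It was level to about 0.01 rad. The wrist carried 3.1 N, about the lid's weight, so it was clear of the box.
- **Bystanders:** the final picture shows the tub in place. The cap and hex key were mostly out of that view. I did not measure any of the three afterwards, but nothing was commanded near them.
- **Failed or disagreeing checks:** none of the checks failed. My first measuring script stopped on an empty selection, and I re-ran it with the right region. The wrist camera put the grip about 5 mm further along x than the fixed cameras did. I used the fixed-camera value, and the grasp closed properly.

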